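# Feel for the tripped breaker under the instrument shelf and reset it

### The arm

A 6-joint arm with a two-finger parallel gripper is mounted at the origin on the work surface. World frame = base frame: x ahead of the robot, y to its left, z up, the work surface at z = 0. Lengths are in mm, angles in rad, forces in N, time in s.
With the tool pointing down it reaches from about 350 to 775 mm from the base axis. Payload 7.3 kg.
Tool frame: the origin (TCP) lies on the mounting face of the last link; the fingertips stand 178 mm ahead of it and the grasp point (between the pads) lies 159 mm ahead of it (bot.grip_point_offset is the distance from the TCP to the grasp point, in mm); x points along the fingers, y is the direction in which the jaws open and shut, and the axes are right-handed (so a half turn about x gives the same grasp; the last joint's range is limited). The gripper opens to 92 mm and grips with 3 to 60 N. Pads are 19 mm wide; open, the fingers measure 130 mm over their backs; the gripper's body (75 mm by 190 mm) begins 47 mm behind the grasp point.
Start: joints at [0.97, 0.342, 1.524, -0, 1.275, -0.146], TCP at [230.603, 471.646, 404.741] pointing down, gripper open.
Joint ranges: [-2.53, 2.53], [-0.77, 2.02], [0.04, 2.7], [-1, 4.14], [0.28, 2.66], [-3.11, 3.11]. Speed limits (rad/s): [2.57, 2.57, 3.14, 3.14, 3.14, 3.14].

### API

Orientations are given as [roll, pitch, yaw] about the fixed x, y, z axes, in that order (R = Rz(yaw) Ry(pitch) Rx(roll)).
In Python, from plant import bot gives the robot as it stands.
- The arm moves only by the tool arm_command, never from a script. Its argument "moves" is a list of rows, each a list of 5 numbers: the shift along the tool's x, y, z in cm, then the turn about the tool's x in degrees, then the opening, from 0 (shut) to 1 (fully open). A call has 1 to 10 rows; each row is the pose to reach, as a shift and turn from the pose measured when the call began, along the tool's axes at that moment; what a row does not reach only later rows make up. A row lasts 1/10 s, in which the tool goes at most 50 mm and 8.59 degrees, less where a joint would pass 70% of its speed; a pose out of reach is approached as far as the arm can. A call with a gripper value outside its range is refused whole. The fingers move at their own pace and stop on an object; the grip force is fixed at half the most. Time passes only in rows, so rows that repeat a pose let the fingers close. It gives the time, the measured TCP pose, the force and the opening at its end, in the units of the state.
- bot.get_obs(): the state, without advancing time (a new reading comes with each control period).
- bot.capture(name): name is "scene" or "top" or "wrist"; returns a dict with "frame" (420x560x3 uint8, blue, green, red), "K" (3x3 intrinsics, pixels), "origin" and "orientation" of the camera in the world; the wrist camera has in their place "T_tool_cam" (4x4, takes a point from camera to tool coordinates, whose origin is the TCP and whose axes are the tool frame's). Camera axes: x right, y down, z forward; pixel columns grow to the right and rows downward; lengths in mm; the calibration is good to about 2 mm. A picture is of the moment at which its call begins: read the wrist's pose just before it. There is no depth.
- bot.close_job(): hands the job in, once; it reports no verdict.
The state is a dict: "time": time; "joint_positions": joint angles; "dq": joint speeds; "tau": joint torques, N m; "tool_pos": TCP position; "tcp_rot": TCP orientation; "contact_force": force on the tool from outside, world axes, zero at the start; "moment": the same for the moment, N m; "grip_width": finger opening in mm.
Only numpy, scipy, OpenCV 4.12 (cv2) and the standard library are available. Lean on these libraries where they do the work, as an engineer would, in place of code of your own. Each camera call takes 0.05 s, during which the arm holds its last target.

### The job

One of the three breakers under the bench's instrument shelf has tripped: its handle stands midway, while the other two are on, and you cannot see which from above. Reach in under the shelf, feel for the midway handle and reset it as one does a tripped breaker: first fully to off (away from the robot), then fully to on (towards the robot), leaving the other two switched on. Leave the tools and parts on the bench where they lie.

Things in the scene. Friction and masses are not known exactly. Their poses are not given: they have to be found in the camera images.
- shelf: plywood instrument shelf along the bench's left side, open to the right; under it a grey trunking (135 x 500 x 45 mm high) bears three black breakers in a row. Origin: bench level, straight below the middle breaker's pivot; x into the shelf (to the robot's left), y along the row, towards the robot, z up. Trunking front at x = -85 mm, back panel at x = +188 mm, end panels at y = +-252 mm from x = -20 mm on
- front_edge (a point): middle of the lower front edge of the shelf's board (265 deep x 540 wide x 18 mm; underside 260 mm above the bench), 65 mm in front of the handles; shelf's axes. The board covers the handles, so reach them from the open side below this edge with the hand leaning 37 to 50 degrees from vertical, fingers pointing down and into the shelf (+x). Nothing else is between board and breakers
- place_far (a point): fixed point on the shelf (not on the handle): pivot axis of the far breaker (blue tab on the trunking in front of it), 63 mm above the bench; shelf's axes. The handle rises from here, its tip 62 mm away: straight above if midway, 24 mm to +y if on, 24 mm to -y if off. +y (towards the robot) is on, -y is off, on all three
- place_middle (a point): fixed point on the shelf (not on the handle): pivot axis of the middle breaker (yellow tab on the trunking in front of it), 63 mm above the bench; shelf's axes. The handle rises from here, its tip 62 mm away: straight above if midway, 24 mm to +y if on, 24 mm to -y if off. The breakers are 125 mm apart, each 112 mm in y, 70 mm in x, their flat tops 85 mm above the bench
- place_near (a point): fixed point on the shelf (not on the handle): pivot axis of the near breaker (green tab on the trunking in front of it), 63 mm above the bench; shelf's axes. The handle rises from here, its tip 62 mm away: straight above if midway, 24 mm to +y if on, 24 mm to -y if off. Handles are 20 mm wide in x, 14 mm thick in y
- tripped (a joint): angle (rad) of the tripped breaker's handle: -0.4 fully off (leaning to -y of the shelf, at its stop), 0 midway, +0.4 fully on (leaning to +y, at its stop). Starts within 0.06 of midway. Which of the three places it is at is not told and changes each time. All handles move alike: they stay where left and take 6 to 8 N near the tip to move; a touch of 2 to 3 N does not shift them
- live_a (a joint): angle of the handle of one of the two breakers that are on, same meaning; starts at its on stop (0.38 to 0.4). Its place is not told
- live_b (a joint): angle of the handle of the other breaker that is on, same meaning; starts at its on stop. Its place is not told
- gearbox: black gearbox with motor stub, 178 x 60 x 26 mm, lying loose on the bench mat; leave alone. Origin: underside of its main case, x towards the motor
- pliers_gold: gold-handled pliers, 165 mm long, 13 mm high, lying on the mat; leave alone. Origin: near the joint, x towards the jaws
- pliers_teal: teal-handled pliers, 150 mm long, 13 mm high, lying on the mat; leave alone. Origin: near the joint, x towards the jaws
- driver_red: red screwdriver, 180 mm long, 28 mm high, lying on the mat; leave alone. Origin: mid length, x towards the blade
- driver_blue: blue screwdriver, as the red one; leave alone
- grease_pot: small round jar with a yellow cap, 48 mm across, 55 mm high, standing on the mat; leave alone. Origin: centre of its base

How it is judged (in metres and radians):
On the way:
1. the tripped breaker's handle is pushed fully to off (value of joint tripped below -0.34 rad), for 0.05 s.
At the end, for the whole second after the job is handed in: all three handles rest on, towards the robot (the reset one within 0.06 rad, 4 mm at the tip, of its stop, the others within 0.12 rad), the reset one having been fully off in between, and each loose thing lies within 30 mm of where it was (value of joint tripped above 0.34 rad and value of joint each of live_a, live_b above 0.28 rad and velocity of joint tripped below 0.05 rad/s and distance of each of gearbox, pliers_gold, pliers_teal, driver_red, driver_blue, grease_pot from where it was at the start of the episode below 0.03 m); the robot touches nothing.
It fails at once if a breaker that was on is switched off (its handle leaves the on side) (value of joint any of live_a, live_b below 0.2 rad).
It also fails if it takes over 64 s, if anything falls off the work surface, if the arm or the gripper's body presses on something with over 40 N, if the wrist force passes 120 N, or if a joint passes its speed limit or range.

## Working session

There is one attempt and no reset: what is moved stays moved. The work goes in short steps, Python scripts to look and compute and a tool call to move; the robot and the scene stay as the last step left them, time stands still between calls to the robot, and variables do not carry over. Pictures are saved under pics/ and viewed, and the job is handed in when it is done.

Besides the shell and the picture viewer there is one more tool, called after "Request:" as name(argument=value, ...) on one line, values as JSON. arm_command: Moves the arm, as the interface text tells. Its arguments: {"type":"object","properties":{"moves":{"type":"array"}},"required":["moves"]}

```bash
ls; mkdir -p pics; python3 - <<'E'
from plant import bot
import cv2,numpy as np
np.set_printoptions(precision=3,suppress=True)
o=bot.get_obs();print(o)
for n in ["scene","top","wrist"]:
    c=bot.capture(n);cv2.imwrite(f"pics/{n}0.png",c["frame"]);print(n,{k:v for k,v in c.items() if k!="frame"})
E
```

```text
pics
{'time': 0.0, 'joint_positions': array([ 0.97 ,  0.343,  1.525, -0.   ,  1.275, -0.146]), 'dq': array([-0.001,  0.001,  0.001,  0.   , -0.   ,  0.   ]), 'tau': array([  0.001, -43.125, -24.422,   0.072,   0.056,  -0.   ]), 'tool_pos': array([230.536, 471.531, 404.032]), 'tcp_rot': array([-1.715,  1.569, -2.17 ]), 'contact_force': array([ 0.294,  0.019, -0.224]), 'moment': array([ 0.04 , -0.033, -0.013]), 'grip_width': 91.52970911834625}
scene {'K': array([[433.019,   0.   , 280.919],
       [  0.   , 433.019, 207.837],
       [  0.   ,   0.   ,   1.   ]]), 'origin': array([ 880.159, -671.889,  831.647]), 'orientation': array([-2.381, -0.002,  0.508])}
top {'K': array([[413.787,   0.   , 277.318],
       [  0.   , 413.787, 210.087],
       [  0.   ,   0.   ,   1.   ]]), 'origin': array([ 458.548, -108.021, 1108.944]), 'orientation': array([-3.041, -0.026, -1.584])}
wrist {'K': array([[361.694,   0.   , 272.368],
       [  0.   , 361.694, 213.577],
       [  0.   ,   0.   ,   1.   ]]), 'T_tool_cam': array([[  0.001,  -0.294,   0.956,  21.442],
       [  1.   ,  -0.001,  -0.001,  -0.343],
       [  0.001,   0.956,   0.294, -79.062],
       [  0.   ,   0.   ,   0.   ,   1.   ]])}
```

View pics/scene0.png

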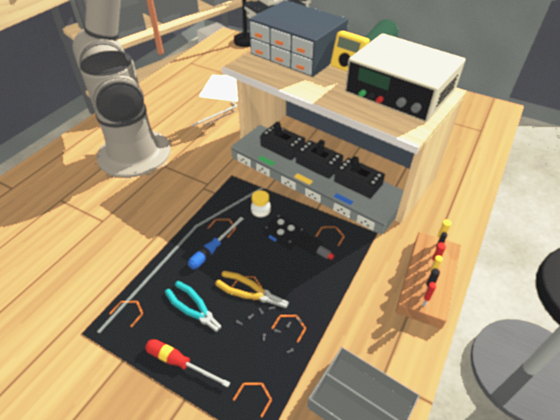

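View pics/top0.png

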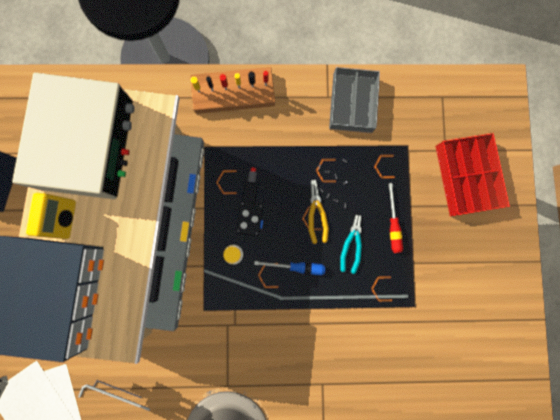

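View pics/wrist0.png

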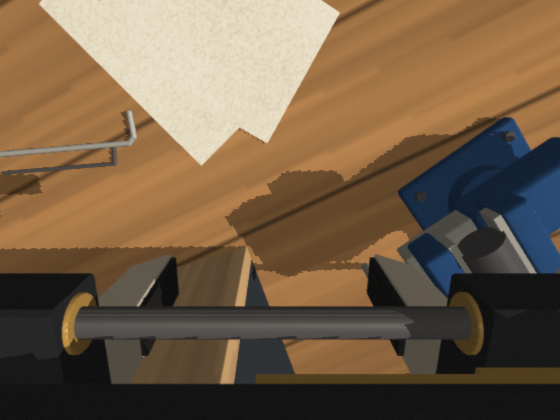

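```bash
cat > h.py <<'E'
from plant import bot
import cv2,numpy as np
from scipy.spatial.transform import Rotation as R
np.set_printoptions(precision=2,suppress=True)
def rot(rpy): return R.from_euler('xyz',rpy).as_matrix()
class Cam:
    def __init__(s,n):
        o=bot.get_obs(); c=bot.capture(n); s.f=c["frame"]; s.K=c["K"]
        if n=="wrist":
            T=np.eye(4);T[:3,:3]=rot(o["tcp_rot"]);T[:3,3]=o["tool_pos"];T=T@c["T_tool_cam"]
            s.R=T[:3,:3];s.o=T[:3,3]
        else: s.R=rot(c["orientation"]);s.o=np.array(c["origin"])
    def proj(s,p):
        q=s.K@(s.R.T@(np.asarray(p,float)-s.o)); return q[:2]/q[2]
    def ray(s,px):
        d=s.R@np.linalg.inv(s.K)@np.array([px[0],px[1],1.]);return d/np.linalg.norm(d)
    def plane(s,px,z):
        d=s.ray(px);return s.o+d*(z-s.o[2])/d[2]
def tri(c1,p1,c2,p2):
    d1,d2=c1.ray(p1),c2.ray(p2);t=np.linalg.lstsq(np.c_[d1,-d2],c2.o-c1.o,rcond=None)[0]
    a,b=c1.o+d1*t[0],c2.o+d2*t[1];return (a+b)/2,np.linalg.norm(a-b)
E
python3 - <<'E'
from h import *
s=Cam("scene");t=Cam("top")
for p in [(0,0,0),(230,471,404),(230,471,226)]: print(p,s.proj(p),t.proj(p))
cr=s.f[110:240,220:420];cv2.imwrite("pics/sc_zoom.png",cv2.resize(cr,None,fx=4,fy=4,interpolation=cv2.INTER_CUBIC)[:600])
cr=t.f[120:340,120:220];cv2.imwrite("pics/top_zoom.png",cv2.resize(cr,None,fx=2.7,fy=2.7,interpolation=cv2.INTER_CUBIC))
def tabs(c):
    hsv=cv2.cvtColor(c.f,cv2.COLOR_BGR2HSV)
    for n,lo,hi in [("blue",(105,120,80),(130,255,255)),("yellow",(18,120,120),(32,255,255)),("green",(45,120,60),(85,255,255))]:
        m=cv2.inRange(hsv,lo,hi);k,_,st,ce=cv2.connectedComponentsWithStats(m)
        for i in range(1,k):
            if st[i,4]>15: print(n,st[i],ce[i])
print("scene");tabs(s);print("top");tabs(t)
E
```

```text
(0, 0, 0) [133.29 153.52] [225.82 433.31]
(230, 471, 404) [276.44 -26.46] [-93.95 400.01]
(230, 471, 226) [276.73  35.5 ] [-17.95 368.76]
scene
blue [334 194  19  10  74] [343.   198.54]
blue [268 235   9   7  35] [272.03 237.89]
blue [204 237  17  18 152] [212.31 245.01]
blue [188 251  18  19 231] [196.24 259.96]
yellow [330  30  40  42 564] [345.5   47.61]
yellow [199  74  12  17  20] [204.65  81.95]
yellow [140  79  13  12  38] [145.61  84.58]
yellow [456  92  20  31 154] [466.26 105.42]
yellow [179  95  14  10  22] [183.95  99.36]
yellow [197  95  22  10  45] [207.  100.2]
yellow [464  96  20  32 146] [473.09 112.67]
yellow [478  98  13  31  72] [484.36 111.1 ]
yellow [191 103  23  20  77] [201.69 114.01]
yellow [150 110  19  17  51] [158.22 118.76]
yellow [192 114  41  34 115] [212.08 129.84]
yellow [442 125  21  68 301] [452.29 153.22]
yellow [471 131   7  15  24] [474.42 137.88]
yellow [468 147   5  10  18] [469.44 151.72]
yellow [295 174  17  10  84] [303.  178.5]
yellow [441 175   6  12  19] [443.32 180.79]
yellow [101 181  25  20  67] [113.48 190.48]
yellow [ 91 185   8   6
[... 1429 characters left out ...]
2   8   8  25] [198.48 416.  ]
green [358  89   8   7  39] [362.13  92.46]
green [259 157  15   8  52] [266.23 160.38]
top
blue [187 174   9  19 121] [191.15 183.07]
blue [260 220   3   9  20] [261.1 224.1]
blue [290 262  15  11 131] [297.61 267.02]
blue [311 263  15  12 156] [317.33 268.76]
yellow [234  73   7  13  69] [237.17  78.67]
yellow [189  76  11  15  99] [194.69  82.52]
yellow [  25  192   52   48 1383] [ 48.07 215.85]
yellow [309 200  19  43 382] [318.06 221.78]
yellow [180 221   9  21 139] [184.08 231.14]
yellow [390 232  12   8  82] [395.39 235.15]
yellow [223 246  18  18 236] [231.56 254.25]
green [117 170   8   7  41] [120.37 173.17]
green [173 271   9  20 122] [177.   280.31]
```

View pics/sc_zoom.png

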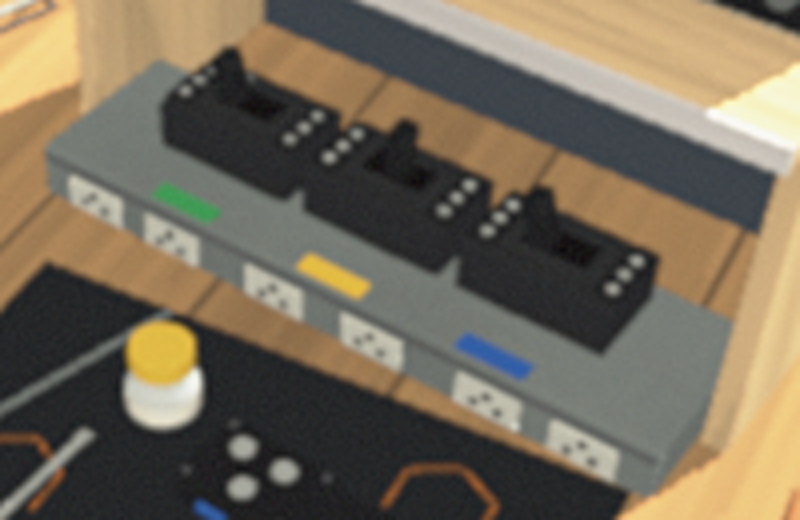

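View pics/top_zoom.png

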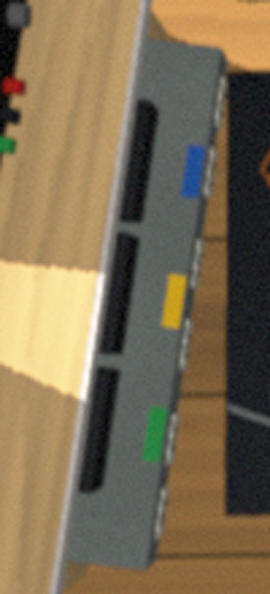

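```bash
python3 - <<'E'
from h import *
s=Cam("scene");t=Cam("top")
P={}
for n,a,b in [("blue",(343,198.5),(191.15,183.07)),("yellow",(303,178.5),(184.08,231.14)),("green",(266.2,160.4),(177,280.3))]:
    p,e=tri(s,a,t,b);P[n]=p;print(n,p,e, s.plane(a,45),t.plane(b,45))
d=P["green"]-P["blue"];print(d,np.linalg.norm(d),np.degrees(np.arctan2(d[1],d[0])))
E
```

```text
blue [639.46  85.47  47.4 ] 3.869038392404429 [640.2  89.2  45. ] [638.17  84.85  45.  ]
yellow [515.7  102.67  47.22] 4.4406617936963935 [516.37 106.38  45.  ] [513.96 101.84  45.  ]
green [391.88 119.31  46.83] 4.369060900860797 [392.44 122.56  45.  ] [389.98 118.42  45.  ]
[-247.58   33.84   -0.56] 249.87976627601267 172.21723479655125
```

```bash
cat >> h.py <<'E'
U=np.array([-0.9908,0.1354,0]);X=np.array([0.1354,0.9908,0]);Z=np.array([0,0,1.])
TAB=np.array([515.7,102.5,0])
def S(x,y,z,off=60): return TAB+X*(x+off)+U*y+Z*z
E
python3 - <<'E'
from h import *
s=Cam("scene");t=Cam("top")
def L(im,c,a,b,col):
    k=4
    a=c.proj(a)*1;b=c.proj(b);cv2.line(im,tuple(int(v) for v in (a-og)*k),tuple(int(v) for v in (b-og)*k),col,1)
for n,c,og,sz in [("scene",s,np.array([220,110]),(200,130)),("top",t,np.array([130,120]),(100,150)),]:
    og=np.array(og);im=cv2.resize(c.f[og[1]:og[1]+sz[1],og[0]:og[0]+sz[0]],None,fx=4,fy=4,interpolation=cv2.INTER_CUBIC)
    off=60
    for z,x in [(45,-85),(0,-85)]: L(im,c,S(x,-250,z),S(x,250,z),(0,255,0))
    for y0 in (-125,0,125):
        for (a,b) in [((-35,-56),(35,-56)),((35,-56),(35,56)),((35,56),(-35,56)),((-35,56),(-35,-56))]:
            L(im,c,S(a[0],y0+a[1],85),S(b[0],y0+b[1],85),(0,0,255))
        for dy,col in [(24,(0,255,255)),(0,(255,0,255))]: L(im,c,S(0,y0+dy*.37,85),S(0,y0+dy,63+np.sqrt(62**2-dy**2)),col)
    L(im,c,S(-65,-270,260),S(-65,270,260),(255,0,0))
    L(im,c,S(-65,-270,278),S(-65,270,278),(255,255,0))
    cv2.imwrite(f"pics/ov_{n}.png",im)
E
```

```text
(no output)
```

View pics/ov_scene.png

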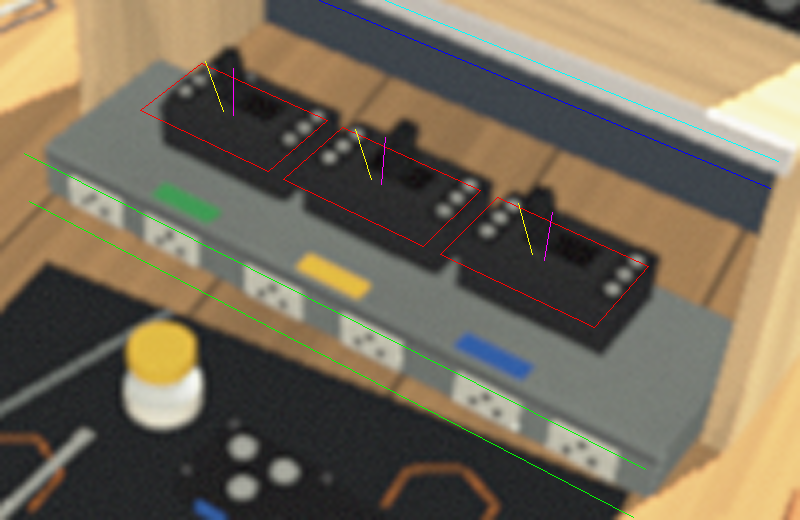

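View pics/ov_top.png

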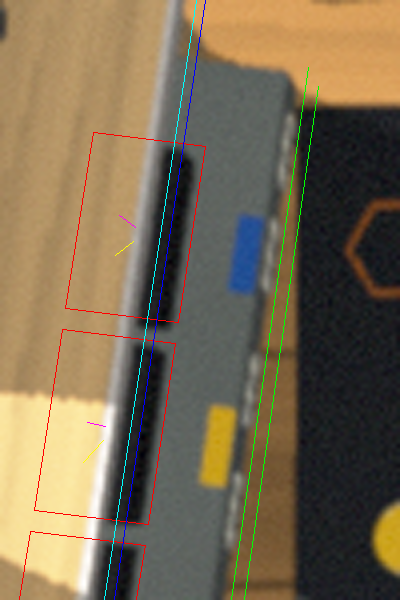

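```bash
python3 - <<'E'
from h import *
s=Cam("scene");t=Cam("top")
def prof(c,p0,p1,n):
    a,b=c.proj(p0),c.proj(p1);g=cv2.cvtColor(c.f,cv2.COLOR_BGR2GRAY).astype(np.float32)
    w=np.linspace(0,1,n);pts=a+(b-a)*w[:,None]
    return cv2.remap(g,pts[:,:1].astype(np.float32),pts[:,1:].astype(np.float32),cv2.INTER_LINEAR)[:,0]
xs=np.arange(-60,60,3)
# offsets from tab line at given z, averaged over y
for n,c,z,ys in [("top45",t,45,np.r_[-105:-85:4,-40:-30:4,20:40:4]),("top85",t,85,np.r_[-165:-85:5,-40:40:5]),("top260",t,260,np.arange(-150,100,10)),("top278",t,278,np.arange(-150,100,10)),("sc45",s,45,np.r_[-60:-50:2,0:6:2]),("sc85",s,85,np.r_[-165:-85:5,-40:40:5,90:160:5]),("sc260",s,260,np.arange(-150,100,10)),("sc278",s,278,np.arange(-150,100,10))]:
    p=np.mean([prof(c,S(-60,y,z,0),S(57,y,z,0),40) for y in ys],0)
    print(n); print(' '.join(f"{int(x)}:{int(v)}" for x,v in zip(xs,p)))
E
```

```text
top45
-60:28 -57:31 -54:40 -51:48 -48:54 -45:64 -42:68 -39:76 -36:91 -33:99 -30:99 -27:99 -24:100 -21:99 -18:105 -15:103 -12:84 -9:92 -6:101 -3:102 0:102 3:102 6:102 9:98 12:96 15:96 18:96 21:96 24:97 27:97 30:96 33:98 36:96 39:77 42:39 45:19 48:19 51:28 54:33 57:31
top85
-60:32 -57:40 -54:51 -51:59 -48:61 -45:63 -42:70 -39:81 -36:91 -33:98 -30:100 -27:98 -24:103 -21:87 -18:88 -15:103 -12:108 -9:108 -6:108 -3:108 0:102 3:98 6:97 9:97 12:97 15:97 18:97 21:97 24:98 27:94 30:68 33:32 36:17 39:22 42:29 45:32 48:34 51:65 54:106 57:154
top260
-60:97 -57:101 -54:84 -51:91 -48:101 -45:103 -42:102 -39:102 -36:98 -33:97 -30:97 -27:97 -24:97 -21:96 -18:98 -15:96 -12:71 -9:37 -6:30 -3:36 0:38 3:42 6:80 9:130 12:189 15:188 18:178 21:179 24:181 27:182 30:179 33:175 36:175 39:176 42:177 45:176 48:173 51:169 54:167 57:167
top278
-60:101 -57:83 -54:94 -51:102 -48:102 -45:102 -42:102 -39:98 -36:97 -33:97 -30:97 -27:97 -24:97 -21:98 -18:90 -15:54 -12:31 -9:34 -6:41 -3:40 0:61 3:107 6:170 9:193 12:179 15:179 18:181 21:182 24:180 27:174 30:174 33:175 36:176 39:176 42:173 45:170 48:166 51:168 54:170 57:17
[... 442 characters left out ...]
6:120 -3:120 0:121 3:117 6:102 9:75 12:52 15:43 18:42 21:42 24:41 27:41 30:42 33:41 36:41 39:42 42:43 45:43 48:43 51:43 54:43 57:43
sc260
-60:138 -57:138 -54:137 -51:137 -48:137 -45:135 -42:126 -39:108 -36:94 -33:89 -30:89 -27:88 -24:87 -21:86 -18:86 -15:85 -12:84 -9:83 -6:82 -3:81 0:80 3:78 6:85 9:114 12:156 15:185 18:194 21:193 24:191 27:191 30:196 33:207 36:213 39:211 42:207 45:206 48:206 51:205 54:202 57:201
sc278
-60:105 -57:97 -54:96 -51:95 -48:94 -45:94 -42:93 -39:92 -36:91 -33:90 -30:89 -27:88 -24:87 -21:85 -18:87 -15:106 -12:143 -9:177 -6:192 -3:193 0:191 3:190 6:194 9:204 12:213 15:213 18:208 21:206 24:206 27:206 30:204 33:202 36:201 39:202 42:203 45:202 48:199 51:196 54:196 57:198
```

```bash
sed -i 's/off=60/off=73/' h.py; python3 - <<'E'
from h import *
print(S(0,0,0),S(0,-125,0),S(0,125,0))
s=Cam("scene")
s.o=s.o-np.array([0.5,3,0]) # local correction seen against the top view
og=np.array([250,115]);k=5
im=cv2.resize(s.f[og[1]:og[1]+100,og[0]:og[0]+150],None,fx=k,fy=k,interpolation=cv2.INTER_CUBIC)
im=cv2.convertScaleAbs(im,alpha=1.8,beta=20)
def L(a,b,col):
    a=s.proj(a);b=s.proj(b);cv2.line(im,tuple(int(v) for v in (a-og)*k),tuple(int(v) for v in (b-og)*k),col,1)
for y0 in (-125,0,125):
    for (a,b) in [((-35,-56),(35,-56)),((35,-56),(35,56)),((35,56),(-35,56)),((-35,56),(-35,-56))]:
        L(S(a[0],y0+a[1],85),S(b[0],y0+b[1],85),(0,0,255))
    for dy,col in [(24,(0,255,255)),(0,(255,0,255)),(-24,(255,255,0))]: L(S(0,y0+dy*.37,85),S(0,y0+dy,63+np.sqrt(62**2-dy**2)),col)
cv2.imwrite("pics/ov2.png",im)
E
```

```text
[525.58 174.83   0.  ] [649.43 157.9    0.  ] [401.73 191.75   0.  ]
```

View pics/ov2.png

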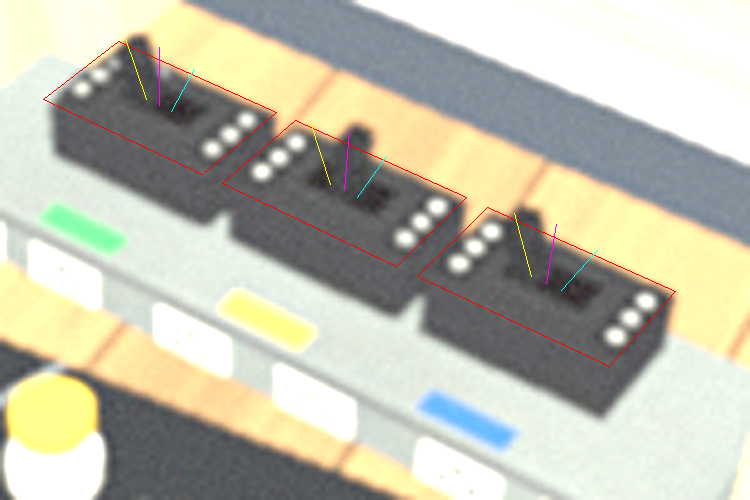

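Request:
arm_command(moves=[[-5, 0, 0, 0, 1], [-10, 0, 0, 0, 1], [-15, 0, 0, 0, 0.4], [-15, -1.5, -6, 0, 0.4], [-15, -3, -12, 0, 0.4], [-15, -4.5, -18, 0, 0.4], [-15, -5.5, -23, 0, 0.4], [-15, -5.5, -23, 0, 0.4]])

```text
time: 1.4
tool_pos: [-2.9, 523.2, 555.0]
tcp_rot: [2.648, 1.57, 2.194]
contact_force: [-0.6, -0.4, 0.0]
grip_width: 48.6
```

```bash
cat > st.py <<'E'
from h import *
o=bot.get_obs();M=rot(o['tcp_rot']);p=o['tool_pos']
print('t',o['time'],'q',np.round(o['joint_positions'],4),'p',p,'F',o['contact_force'],'w',o['grip_width'])
B=np.array([X,U,Z]);print("axes in shelf XUZ:\n",B@M)
print("lean deg",np.degrees(np.arccos(-M[2,0])),"azimuth of lean",np.degrees(np.arctan2(M[1,0],M[0,0])))
tip=p+178*M[:,0];print("tip shelf",B@(tip-S(0,0,0)),"tcp shelf",B@(p-S(0,0,0)))
open('log.txt','a').write(repr((o['joint_positions'].tolist(),p.tolist(),M.tolist()))+"\n")
E
python3 st.py
```

```text
t 1.4 q [1.43 0.27 1.22 0.   1.65 0.31] p [ -2.93 523.25 554.96] F [-0.64 -0.43  0.02] w 48.64519759090853
axes in shelf XUZ:
 [[ 0.    0.95 -0.31]
 [ 0.   -0.31 -0.95]
 [-1.    0.   -0.  ]]
lean deg 0.04295551322169437 azimuth of lean 125.7160885157768
tip shelf [273.75 570.92 376.96] tcp shelf [273.65 570.83 554.96]
```

Request:
arm_command(moves=[[-5, 0, 0, 0, 0.4], [-10, 0, 0, 0, 0.4], [-15, 0, 0, 0, 0.4], [-20, 0, 0, 0, 0.4], [-25, 0, 0, 0, 0.4], [-30, 0, 0, 0, 0.4]])

```text
time: 2.0
tool_pos: [-2.4, 514.7, 807.1]
tcp_rot: [2.091, 1.562, 1.638]
contact_force: [1.0, 1.8, 0.9]
grip_width: 36.7
```

```bash
python3 st.py
```

```text
t 2.0 q [1.43 0.53 0.07 0.   2.53 0.31] p [ -2.38 514.68 807.12] F [1.   1.83 0.93] w 36.66362282705952
axes in shelf XUZ:
 [[ 0.01  0.95 -0.31]
 [ 0.   -0.31 -0.95]
 [-1.    0.01 -0.  ]]
lean deg 0.49851528056161687 azimuth of lean 93.83002844058399
tip shelf [266.76 569.44 629.12] tcp shelf [265.24 569.12 807.12]
```

Request:
arm_command(moves=[[-5, 0, 0, 0, 0.4], [-10, 0, 0, 0, 0.4], [-15, 0, 0, 0, 0.4], [-20, 0, 0, 0, 0.4]])

```text
time: 2.4
tool_pos: [-0.2, 430.9, 862.3]
tcp_rot: [2.142, 1.549, 1.689]
contact_force: [-0.0, 0.5, 0.3]
grip_width: 36.9
```

```bash
python3 st.py
```

```text
t 2.4 q [1.39 0.43 0.04 0.01 2.66 0.29] p [ -0.2  430.88 862.31] F [-0.02  0.52  0.33] w 36.87879531723961
axes in shelf XUZ:
 [[ 0.02  0.95 -0.31]
 [ 0.01 -0.31 -0.95]
 [-1.    0.02 -0.01]]
lean deg 1.2264926694488978 azimuth of lean 96.77963386695579
tip shelf [186.19 556.58 684.36] tcp shelf [182.5  555.62 862.31]
```

Request:
arm_command(moves=[[-60, 0, 0, 0, 0.4], [-60, 0, 0, 0, 0.4], [-60, 0, 0, 0, 0.4], [-60, 0, 0, 0, 0.4], [-60, 0, 0, 0, 0.4]])

```text
time: 2.9
tool_pos: [-6.5, 392.0, 886.8]
tcp_rot: [1.918, 1.489, 1.464]
contact_force: [-0.5, 0.4, -0.2]
grip_width: 36.9
```

```bash
python3 st.py
```

```text
t 2.9 q [1.39 0.37 0.04 0.01 2.66 0.28] p [ -6.51 392.01 886.81] F [-0.52  0.35 -0.25] w 36.86820863192595
axes in shelf XUZ:
 [[ 0.08  0.95 -0.31]
 [ 0.   -0.31 -0.95]
 [-1.    0.08 -0.03]]
lean deg 4.670217783561772 azimuth of lean 83.8870283725515
tip shelf [157.62 557.03 709.4 ] tcp shelf [143.13 556.61 886.81]
```

Request:
arm_command(moves=[[-60, 57, -18, 0, 0.4], [-60, 57, -18, 0, 0.4], [-60, 57, -18, 0, 0.4], [-60, 57, -18, 0, 0.4], [-60, 57, -18, 0, 0.4], [-60, 57, -18, 0, 0.4]])

```text
time: 3.5
tool_pos: [20.7, 393.1, 886.0]
tcp_rot: [1.984, 1.49, 1.53]
contact_force: [-0.3, 0.0, -0.1]
grip_width: 36.6
```

```bash
python3 st.py
```

```text
t 3.5 q [1.32 0.37 0.04 0.04 2.66 0.23] p [ 20.74 393.12 886.04] F [-0.29  0.02 -0.06] w 36.62757991337131
axes in shelf XUZ:
 [[ 0.08  0.95 -0.31]
 [ 0.01 -0.31 -0.95]
 [-1.    0.07 -0.03]]
lean deg 4.630037854652645 azimuth of lean 87.69082094705675
tip shelf [162.23 531.13 708.62] tcp shelf [147.93 529.76 886.04]
```

Request:
arm_command(moves=[[5, 4, -1.5, 0, 0.4], [8, 8, -3, 0, 0.4], [10, 12, -4, 0, 0.4], [13, 17, -5.5, 0, 0.4], [16, 21, -7, 0, 0.4], [16, 26, -8.5, 0, 0.4], [16, 26, -8.5, 0, 0.4]])

```text
time: 4.2
tool_pos: [56.2, 640.4, 711.8]
tcp_rot: [1.987, 1.472, 1.533]
contact_force: [0.4, -0.7, 0.3]
grip_width: 36.8
```

```bash
python3 st.py
```

```text
t 4.2 q [1.36 0.71 0.04 0.02 2.29 0.26] p [ 56.17 640.4  711.77] F [ 0.44 -0.66  0.26] w 36.821015818608764
axes in shelf XUZ:
 [[ 0.1   0.95 -0.31]
 [ 0.01 -0.31 -0.95]
 [-1.    0.09 -0.04]]
lean deg 5.662759109808099 azimuth of lean 87.83274968096796
tip shelf [415.21 529.86 534.64] tcp shelf [397.73 528.14 711.77]
```

Request:
arm_command(moves=[[-4, 4, -1.3, 0, 0.4], [-8, 8, -2.6, 0, 0.4], [-12, 12, -4, 0, 0.4], [-16, 16, -5.2, 0, 0.4], [-20, 20, -6.5, 0, 0.4], [-24, 24, -8, 0, 0.4], [-28, 28, -9.3, 0, 0.4], [-32, 32, -10.6, 0, 0.4], [-36, 36, -12, 0, 0.4], [-40, 40, -13, 0, 0.4]])

```text
time: 5.2
tool_pos: [63.4, 619.3, 735.9]
tcp_rot: [1.973, 1.443, 1.519]
contact_force: [-0.4, -0.7, 0.2]
grip_width: 36.5
```

```bash
python3 st.py
```

```text
t 5.2 q [1.34 0.68 0.04 0.03 2.3  0.25] p [ 63.36 619.3  735.93] F [-0.42 -0.67  0.21] w 36.4874438156602
axes in shelf XUZ:
 [[ 0.13  0.94 -0.31]
 [ 0.01 -0.31 -0.95]
 [-0.99  0.12 -0.05]]
lean deg 7.34997619133425 azimuth of lean 87.04878057503186
tip shelf [400.49 520.07 559.39] tcp shelf [377.8  518.15 735.93]
```

Request:
arm_command(moves=[[-500, 500, -160, 0, 0.4], [-500, 500, -160, 0, 0.4]])

```text
time: 5.4
tool_pos: [66.0, 612.6, 746.4]
tcp_rot: [1.963, 1.411, 1.509]
contact_force: [0.6, -0.4, -1.0]
grip_width: 37.2
```

```bash
python3 st.py
```

```text
t 5.4 q [1.33 0.66 0.04 0.04 2.29 0.24] p [ 65.95 612.6  746.43] F [ 0.62 -0.44 -1.  ] w 37.18000809257144
axes in shelf XUZ:
 [[ 0.16  0.94 -0.31]
 [ 0.01 -0.31 -0.95]
 [-0.99  0.15 -0.06]]
lean deg 9.168883181245956 azimuth of lean 86.4528175304385
tip shelf [399.8  516.77 570.7 ] tcp shelf [371.51 514.68 746.43]
```

Request:
arm_command(moves=[[-245, 405, -165, 0, 0.4]])

```text
time: 5.5
tool_pos: [65.2, 617.8, 746.5]
tcp_rot: [1.954, 1.38, 1.5]
contact_force: [0.1, -0.4, 0.7]
grip_width: 36.9
```

Request:
arm_command(moves=[[-245, 405, -165, 0, 0.4]])

```text
time: 5.6
tool_pos: [64.4, 624.3, 745.4]
tcp_rot: [1.95, 1.349, 1.495]
contact_force: [0.2, -1.0, 0.1]
grip_width: 36.8
```

Request:
arm_command(moves=[[-245, 405, -165, 0, 0.4]])

```text
time: 5.7
tool_pos: [63.5, 628.9, 746.2]
tcp_rot: [1.947, 1.318, 1.492]
contact_force: [-0.6, -0.4, -0.9]
grip_width: 36.5
```

```bash
python3 st.py
```

```text
t 5.7 q [1.34 0.66 0.04 0.05 2.19 0.26] p [ 63.52 628.93 746.18] F [-0.62 -0.42 -0.95] w 36.49787759569277
axes in shelf XUZ:
 [[ 0.25  0.92 -0.3 ]
 [ 0.01 -0.32 -0.95]
 [-0.97  0.23 -0.09]]
lean deg 14.49983418908428 azimuth of lean 85.48966351719545
tip shelf [431.86 521.84 573.85] tcp shelf [387.36 519.3  746.18]
```

Request:
arm_command(moves=[[-200, 420, -160, 0, 0.4]])

```text
time: 5.8
tool_pos: [63.7, 635.0, 745.9]
tcp_rot: [1.945, 1.285, 1.489]
contact_force: [-0.4, -0.4, 0.6]
grip_width: 36.9
```

Request:
arm_command(moves=[[-200, 420, -160, 0, 0.4]])

```text
time: 5.9
tool_pos: [64.1, 640.9, 745.7]
tcp_rot: [1.943, 1.253, 1.488]
contact_force: [0.2, -0.3, 0.2]
grip_width: 36.5
```

Request:
arm_command(moves=[[-200, 420, -160, 0, 0.4]])

```text
time: 6.0
tool_pos: [64.4, 645.4, 746.9]
tcp_rot: [1.942, 1.221, 1.486]
contact_force: [0.1, 0.4, 0.1]
grip_width: 36.9
```

Request:
arm_command(moves=[[-150, 430, -165, 0, 0.4]])

```text
time: 6.1
tool_pos: [64.6, 651.8, 746.8]
tcp_rot: [1.94, 1.188, 1.485]
contact_force: [0.4, -0.3, -0.5]
grip_width: 36.8
```

Request:
arm_command(moves=[[-150, 430, -165, 0, 0.4]])

```text
time: 6.2
tool_pos: [65.0, 658.3, 746.5]
tcp_rot: [1.939, 1.155, 1.483]
contact_force: [0.1, 0.4, 0.2]
grip_width: 36.9
```

Request:
arm_command(moves=[[-150, 430, -165, 0, 0.4]])

```text
time: 6.3
tool_pos: [65.1, 663.3, 747.7]
tcp_rot: [1.939, 1.122, 1.483]
contact_force: [0.2, 0.5, -1.0]
grip_width: 36.7
```

Request:
arm_command(moves=[[-150, 430, -165, 0, 0.4]])

```text
time: 6.4
tool_pos: [65.2, 667.1, 750.1]
tcp_rot: [1.938, 1.089, 1.482]
contact_force: [0.3, 0.2, -0.4]
grip_width: 37.1
```

Request:
arm_command(moves=[[-150, 430, -165, 0, 0.4]])

```text
time: 6.5
tool_pos: [65.2, 669.8, 753.7]
tcp_rot: [1.937, 1.055, 1.481]
contact_force: [0.1, 0.9, -0.5]
grip_width: 37.0
```

```bash
python3 st.py
```

```text
t 6.5 q [1.35 0.67 0.04 0.07 1.92 0.27] p [ 65.24 669.84 753.68] F [ 0.12  0.94 -0.51] w 36.974915845935165
axes in shelf XUZ:
 [[ 0.49  0.83 -0.27]
 [ 0.02 -0.32 -0.95]
 [-0.87  0.46 -0.18]]
lean deg 29.5587482032965 azimuth of lean 84.86622608001797
tip shelf [515.85 527.19 598.85] tcp shelf [428.13 523.14 753.68]
```

Request:
arm_command(moves=[[-100, 440, -165, 0, 0.4]])

```text
time: 6.6
tool_pos: [65.7, 674.7, 755.7]
tcp_rot: [1.937, 1.02, 1.48]
contact_force: [-0.1, -0.6, 0.3]
grip_width: 36.8
```

Request:
arm_command(moves=[[-100, 440, -165, 0, 0.4]])

```text
time: 6.7
tool_pos: [66.3, 679.7, 757.3]
tcp_rot: [1.936, 0.985, 1.48]
contact_force: [0.4, -0.3, -0.4]
grip_width: 36.7
```

Request:
arm_command(moves=[[-100, 440, -165, 0, 0.4]])

```text
time: 6.8
tool_pos: [66.8, 683.1, 760.4]
tcp_rot: [1.936, 0.951, 1.479]
contact_force: [-0.2, 0.1, 0.1]
grip_width: 36.9
```

Request:
arm_command(moves=[[-50, 440, -165, 0, 0.4]])

```text
time: 6.9
tool_pos: [67.3, 688.4, 762.2]
tcp_rot: [1.935, 0.915, 1.479]
contact_force: [0.6, -0.4, 0.2]
grip_width: 36.5
```

Request:
arm_command(moves=[[-50, 440, -165, 0, 0.4]])

```text
time: 7.0
tool_pos: [68.0, 693.8, 763.7]
tcp_rot: [1.935, 0.881, 1.478]
contact_force: [-0.3, 1.3, -0.6]
grip_width: 36.7
```

Request:
arm_command(moves=[[-50, 440, -165, 0, 0.4]])

```text
time: 7.1
tool_pos: [68.4, 697.5, 766.7]
tcp_rot: [1.935, 0.847, 1.478]
contact_force: [0.6, 0.4, -0.7]
grip_width: 37.0
```

Request:
arm_command(moves=[[-50, 440, -165, 0, 0.4]])

```text
time: 7.2
tool_pos: [68.8, 700.1, 770.9]
tcp_rot: [1.934, 0.812, 1.477]
contact_force: [0.1, 0.5, -0.3]
grip_width: 36.6
```

```bash
python3 st.py
```

```text
t 7.2 q [1.35 0.68 0.04 0.09 1.67 0.28] p [ 68.77 700.08 770.87] F [ 0.08  0.51 -0.33] w 36.649789610835974
axes in shelf XUZ:
 [[ 0.69  0.69 -0.22]
 [ 0.03 -0.33 -0.94]
 [-0.73  0.64 -0.24]]
lean deg 43.457392723225226 azimuth of lean 84.64883487695529
tip shelf [580.89 528.92 641.67] tcp shelf [458.57 523.73 770.87]
```

```bash
cat > fk.py <<'E'
import numpy as np
from scipy.spatial.transform import Rotation as R
from scipy.optimize import least_squares
def Ry(a):return R.from_euler('y',a).as_matrix()
def Rz(a):return R.from_euler('z',a).as_matrix()
D=[eval(l) for l in open('log.txt')]
def fr(q,P,s4=1,s6=1):
    lat,h,a1,L2,L3,e,d6=P
    A=Rz(q[0]);B=A@Ry(q[1]);C=B@Ry(q[2]);W=C@Rz(s4*q[3])@Ry(q[4])@Rz(s6*q[5])
    p=A@[a1,lat,h]+B@[0,0,L2]+C@[e,0,L3]+W@[0,0,d6]
    return p,W
E
python3 - <<'E'
from fk import *
for s4 in (1,-1):
  for s6 in (1,-1):
    Ws=[fr(d[0],[0]*7,s4,s6)[1].T@np.array(d[2]) for d in D]
    print(s4,s6,np.std(Ws,axis=0).max());print(np.mean(Ws,0).round(3))
    f=lambda P:np.concatenate([fr(d[0],P,s4,s6)[0]-d[1] for d in D])
    r=least_squares(f,[76,300,0,300,300,0,80]);print(r.x,np.abs(r.fun).max())
E
```

```text
1 1 3.193262224250996e-16
[[-0. -1. -0.]
 [ 0.  0. -1.]
 [ 1. -0.  0.]]
[7.64000000e+01 2.22900000e+02 6.73892067e-10 5.06200000e+02
 3.79600000e+02 4.65000000e+01 1.40081000e+02] 3.872173692798242e-10
1 -1 0.042971355640010644
[[-0.    -0.856  0.515]
 [ 0.    -0.515 -0.856]
 [ 1.    -0.     0.   ]]
[7.64000000e+01 2.22900000e+02 6.73892067e-10 5.06200000e+02
 3.79600000e+02 4.65000000e+01 1.40081000e+02] 3.872173692798242e-10
-1 1 0.05216838589612231
[[ 0.015 -0.999 -0.032]
 [ 0.051  0.033 -0.997]
 [ 0.997  0.013  0.052]]
[ 83.75507966 215.52726252  -0.627558   509.0040548  379.93259728
  46.3071275  135.2319412 ] 16.551459091780373
-1 -1 0.05959018580906774
[[-0.013 -0.871  0.486]
 [ 0.052 -0.486 -0.868]
 [ 0.997  0.013  0.052]]
[ 83.75507966 215.52726252  -0.627558   509.0040548  379.93259728
  46.3071275  135.2319412 ] 16.551459091780373
```

```bash
cat > ik.py <<'E'
from h import *
from fk import *
P=[76.4,222.9,0,506.2,379.6,46.5,140.081]
TW=np.array([[0,-1,0],[0,0,-1],[1,0,0]])
lo=np.array([-2.53,-.77,.04,-1,.28,-3.11]);hi=np.array([2.53,2.02,2.7,4.14,2.66,3.11])
def solve(p,M,q0):
    def f(q):
        a,W=fr(q,P);W=W@TW
        return np.r_[(a-p)/100,R.from_matrix(M.T@W).as_rotvec()*3]
    r=least_squares(f,np.clip(q0,lo+1e-3,hi-1e-3),bounds=(lo,hi));return r.x,np.abs(r.fun).max()
E
python3 - <<'E'
from ik import *
o=bot.get_obs();M0=rot(o['tcp_rot']);q0=o['joint_positions'];p0=o['tool_pos']
print(np.linalg.eigvals(M0.T@M0).real[:1])
for a in (-109.4,70.6):
  print("turn",a)
  q=q0.copy()
  way=[(458,524,771,0),(300,450,750,0),(100,350,700,0),(-100,250,650,0),(-250,100,600,0)]
  way+=[(-250,20,550,f) for f in np.arange(0,1.01,.1)]+[(-250,20,450,1),(-250,0,350,1),(-200,0,300,1),(-123,0,235,1),(-123,-40,235,1),(-123,40,235,1)]
  for x,y,z,f in way:
    M=M0@R.from_euler('x',np.radians(a*f)).as_matrix()
    q,e=solve(S(x,y,z),M,q);print((x,y,z,round(f,1)),q,"err",round(e,3))
E
```

```text
[1.]
turn -109.4
(458, 524, 771, 0) [1.35 0.68 0.05 0.09 1.67 0.28] err 0.0
(300, 450, 750, 0) [1.15 0.17 0.93 0.23 1.31 0.06] err 0.0
(100, 350, 700, 0) [ 0.62 -0.19  1.42  0.56  1.38 -0.45] err 0.0
(-100, 250, 650, 0) [-0.25 -0.27  1.61  0.78  1.84 -1.16] err 0.0
(-250, 100, 600, 0) [-0.57  0.05  1.47  0.71  1.93 -1.53] err 0.0
(-250, 20, 550, np.float64(0.0)) [-0.5   0.22  1.4   0.71  1.81 -1.54] err 0.0
(-250, 20, 550, np.float64(0.1)) [-0.5   0.22  1.4   0.71  1.81 -1.74] err 0.0
(-250, 20, 550, np.float64(0.2)) [-0.5   0.22  1.4   0.71  1.81 -1.93] err 0.0
(-250, 20, 550, np.float64(0.3)) [-0.5   0.22  1.4   0.71  1.81 -2.12] err 0.0
(-250, 20, 550, np.float64(0.4)) [-0.5   0.22  1.4   0.71  1.81 -2.31] err 0.0
(-250, 20, 550, np.float64(0.5)) [-0.5   0.22  1.4   0.71  1.81 -2.5 ] err 0.0
(-250, 20, 550, np.float64(0.6)) [-0.5   0.22  1.4   0.71  1.81 -2.69] err 0.0
(-250, 20, 550, np.float64(0.7)) [-0.5   0.22  1.4   0.71  1.81 -2.88] err 0.0
(-250, 20, 550, np.float64(0.8)) [-0.5   0.22  1.4   0.71  1.81 -3.07] err 0.0
(-250, 20, 550, np.float64(0.9)) [-0.47  0.22  1.35  0.71
[... 1385 characters left out ...]
50, 20, 550, np.float64(0.7)) [-0.5   0.22  1.4   0.71  1.81 -0.68] err 0.0
(-250, 20, 550, np.float64(0.8)) [-0.5   0.22  1.4   0.71  1.81 -0.56] err 0.0
(-250, 20, 550, np.float64(0.9)) [-0.5   0.22  1.4   0.71  1.81 -0.44] err 0.0
(-250, 20, 550, np.float64(1.0)) [-0.5   0.22  1.4   0.71  1.81 -0.31] err 0.0
(-250, 20, 450, 1) [-0.5   0.28  1.6   0.68  1.61 -0.48] err 0.0
(-250, 0, 350, 1) [-0.49  0.41  1.7   0.7   1.42 -0.62] err 0.0
(-200, 0, 300, 1) [-0.39  0.47  1.77  0.76  1.27 -0.65] err 0.0
(-123, 0, 235, 1) [-0.24  0.57  1.83  0.88  1.08 -0.69] err 0.0
(-123, -40, 235, 1) [-0.23  0.62  1.72  0.86  1.12 -0.63] err 0.0
(-123, 40, 235, 1) [-0.25  0.52  1.94  0.9   1.05 -0.75] err 0.0
```

```bash
cat > to.py <<'E'
# usage: to.py x u z of wanted fingertip-midpoint/TCP in shelf axes -> shift in tool cm
import sys
from h import *
o=bot.get_obs();M=rot(o['tcp_rot']);p=o['tool_pos']
off=178 if sys.argv[1]=='tip' else 0
v=[float(a) for a in sys.argv[2:]]
for k in range(0,len(v),3):
    d=M.T@(S(*v[k:k+3])-(p+off*M[:,0]));print(v[k:k+3],"shift cm",d/10,"len",np.linalg.norm(d))
E
python3 to.py tcp 300 400 770 200 250 770 -50 100 720 -250 20 600
python3 - <<'E'
from ik import *
o=bot.get_obs();M0=rot(o['tcp_rot']);q=o['joint_positions'];w=np.array([(458,524,771),(300,400,770),(200,250,770),(-50,100,720),(-250,20,600)],float)
for i in range(4):
  n=int(np.linalg.norm(w[i+1]-w[i])//45)+1
  for k in range(1,n+1):
    q1,e=solve(S(*(w[i]+(w[i+1]-w[i])*k/n)),M0,q);print(q1,round(e,4),"maxd",np.abs(q1-q).max());q=q1
E
```

```text
[300.0, 400.0, 770.0] shift cm [-11.19  -7.    15.17] len 201.12082390601216
[200.0, 250.0, 770.0] shift cm [-18.5   -9.03  31.53] len 376.53667053493507
[-50.0, 100.0, 720.0] shift cm [-32.49 -24.67  52.38] len 663.9040276039369
[-250.0, 20.0, 600.0] shift cm [-37.76 -43.63  67.24] len 886.003888418202
[1.3  0.51 0.36 0.12 1.52 0.23] 0.0 maxd 0.3193695589215804
[1.24 0.42 0.53 0.16 1.46 0.18] 0.0 maxd 0.16891659620520194
[1.19 0.33 0.65 0.2  1.42 0.12] 0.0 maxd 0.12540915056831103
[1.12 0.26 0.75 0.25 1.4  0.06] 0.0 maxd 0.10011792897891503
[ 1.05  0.2   0.83  0.3   1.4  -0.01] 0.0 maxd 0.08213635036721978
[ 0.97  0.18  0.87  0.35  1.42 -0.08] 0.0 maxd 0.07964705198742383
[ 0.88  0.16  0.89  0.4   1.44 -0.15] 0.0 maxd 0.08234737025112104
[ 0.8   0.15  0.91  0.45  1.47 -0.22] 0.0 maxd 0.0840770912360469
[ 0.72  0.14  0.92  0.5   1.5  -0.28] 0.0 maxd 0.08467872297075052
[ 0.63  0.14  0.92  0.54  1.53 -0.35] 0.0 maxd 0.08407674545005361
[ 0.53  0.1   0.98  0.59  1.56 -0.43] 0.0 maxd 0.09884274372397717
[ 0.43  0.07  1.03  0.64  1.59 -0.52] 0.0 maxd 0.10336098841298508
[ 0.32  0.05  1.07  0.68  1.63 -0.61] 0.0 maxd 0.105988912267588
[ 0.22  0.04  1.1   0.72  1.68 -0.7 ] 0.0 maxd 0.10634541097306147
[ 0.11  0.04  1.12  0.75  1.73 -0.78] 0.0 maxd 0.10431399845176838
[ 0.01  0.05  1.13  0.77  1.78 -0.86] 0.0 maxd 0.10008886130463758
[-0.08  0.07  1.13  0.79  1.83 -0.94] 0.0 maxd 0.09412550498448796
[-0.16  0.07  1.18  0.79  1.85 -1.03] 0.0 maxd 0.09537642603821783
[-0.24  0.09  1.22  0.79  1.86 -1.13] 0.0 maxd 0.09271733030602403
[-0.31  0.11  1.25  0.78  1.88 -1.22] 0.0 maxd 0.08928428103587027
[-0.38  0.13  1.27  0.77  1.89 -1.3 ] 0.0 maxd 0.0850694827942835
[-0.44  0.17  1.28  0.75  1.9  -1.38] 0.0 maxd 0.08012154900627322
[-0.5   0.21  1.29  0.73  1.91 -1.46] 0.0 maxd 0.07454166687367891
```

Request:
arm_command(moves=[[-2, -1.4, 3, 0, 0.4], [-5, -3, 7, 8, 0.4], [-8, -5, 11, 16, 0.4], [-11, -7, 15, 24, 0.4], [-13, -7.5, 19.5, 32, 0.4], [-15, -8, 23.5, 40, 0.4], [-17, -8.5, 27.5, 48, 0.4], [-18.5, -9, 31.5, 56, 0.4], [-20.5, -11.3, 34.5, 64, 0.4], [-22.5, -13.5, 37.5, 72, 0.4]])

```text
time: 8.2
tool_pos: [339.0, 328.0, 755.3]
tcp_rot: [-3.087, 0.812, 1.476]
contact_force: [-0.3, 0.8, 0.3]
grip_width: 36.7
```

```bash
python3 st.py; python3 to.py tcp -50 100 720 -250 20 600
```

```text
t 8.2 q [0.42 0.07 1.03 0.64 1.59 0.74] p [338.96 328.05 755.32] F [-0.34  0.81  0.26] w 36.72449085809585
axes in shelf XUZ:
 [[ 0.69  0.   -0.73]
 [ 0.03 -1.    0.03]
 [-0.73 -0.04 -0.69]]
lean deg 43.454673184933235 azimuth of lean 84.55448193923525
tip shelf [248.87 210.64 626.1 ] tcp shelf [126.54 205.65 755.32]
[-50.0, 100.0, 720.0] shift cm [-9.86 10.67 14.98] len 208.74826365277528
[-250.0, 20.0, 600.0] shift cm [-15.12  19.1   37.55] len 447.63124168447933
```

Request:
arm_command(moves=[[-2.5, 2.7, 3.7, 8, 0.4], [-5, 5.3, 7.5, 16, 0.4], [-7.5, 8, 11.2, 24, 0.4], [-9.9, 10.7, 15, 32, 0.4], [-10.8, 12.1, 18.8, 40, 0.4], [-11.7, 13.5, 22.5, 48, 0.4], [-12.5, 15, 26.2, 56, 0.4], [-13.4, 16.3, 30, 64, 0.4], [-14.2, 17.7, 33.8, 72, 0.4], [-15.1, 19.1, 37.5, 80, 0.4]])

```text
time: 9.2
tool_pos: [471.6, -71.1, 599.9]
tcp_rot: [-1.686, 0.813, 1.474]
contact_force: [0.7, 0.6, -0.7]
grip_width: 36.3
```

Request:
arm_command(moves=[[0, 0, 0, 8.4, 0.4], [0, 0, 0, 16.8, 0.4], [0, 0, 0, 25, 0.4], [0, 0, 0, 33, 0.4], [0, 0, 0, 42, 0.4], [0, 0, 0, 50, 0.4], [0, 0, 0, 58, 0.4], [0, 0, 0, 66, 0.4], [0, 0, 0, 74, 0.4], [0, 0, 0, 82, 0.4]])

```text
time: 10.2
tool_pos: [471.3, -71.0, 600.3]
tcp_rot: [-0.251, 0.813, 1.473]
contact_force: [0.3, 0.1, -0.4]
grip_width: 37.0
```

```bash
python3 st.py
```

```text
t 10.2 q [-0.5   0.2   1.29  0.73  1.9   2.64] p [471.29 -71.05 600.34] F [ 0.26  0.06 -0.39] w 37.00807977030011
axes in shelf XUZ:
 [[ 0.69 -0.22  0.69]
 [ 0.03  0.96  0.27]
 [-0.73 -0.17  0.67]]
lean deg 43.39754150277533 azimuth of lean 84.38608478283884
tip shelf [-128.76   25.13  471.01] tcp shelf [-250.97   20.5   600.34]
```

```bash
python3 to.py tip -150 0 300 -110 0 225
```

```text
[-150.0, 0.0, 300.0] shift cm [ 10.9    0.96 -13.55] len 174.14488566157485
[-110.0, 0.0, 225.0] shift cm [ 19.1    1.38 -15.76] len 247.99798117547917
```

Request:
arm_command(moves=[[3, 0.2, -3.4, 4, 0.4], [5.5, 0.5, -6.8, 8, 0.4], [8.2, 0.7, -10.2, 12, 0.4], [10.9, 1, -13.5, 16, 0.4], [15, 1.2, -14.6, 16, 0.4], [19, 1.4, -15.7, 16, 0.4], [19, 1.4, -15.7, 16, 0.4]])

```text
time: 10.9
tool_pos: [497.2, -54.5, 351.9]
tcp_rot: [0.04, 0.811, 1.483]
contact_force: [-0.6, -0.7, 0.6]
grip_width: 36.8
```

```bash
python3 st.py; python3 to.py tip -84 0 198 6 0 103; python3 - <<'E'
from h import *
for n in ("wrist","scene"): cv2.imwrite(f"pics/{n}1.png",Cam(n).f)
E
```

```text
t 10.9 q [-0.45  0.41  1.69  0.71  1.41  2.56] p [497.21 -54.47 351.85] F [-0.61 -0.75  0.64] w 36.776166065771974
axes in shelf XUZ:
 [[ 0.69 -0.02  0.73]
 [ 0.03  1.   -0.  ]
 [-0.73  0.03  0.69]]
lean deg 43.52200627131523 azimuth of lean 84.97325539185371
tip shelf [-108.59    2.96  222.78] tcp shelf [-231.03   -2.93  351.85]
[-84.0, 0.0, 198.0] shift cm [ 3.48 -0.41  0.08] len 35.039769476758444
[6.0, 0.0, 103.0] shift cm [16.56 -0.84  0.07] len 165.79648063377664
```

View pics/wrist1.png

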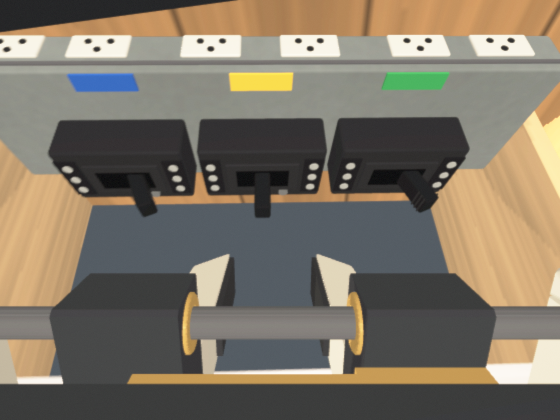

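View pics/scene1.png

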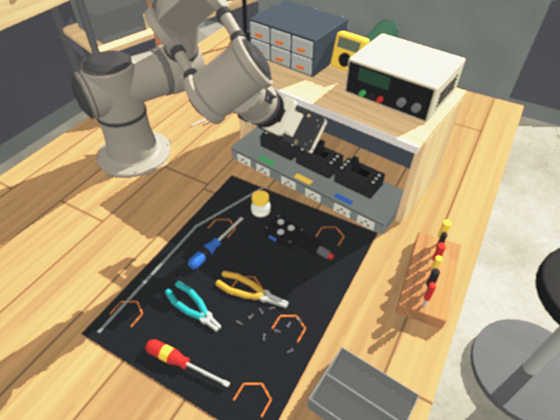

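```bash
python3 - <<'E'
from h import *
c=Cam("wrist")
for n,p in [("tipmid",S(0,0,125)),("tab y",S(-73,0,45)),("tab b",S(-73,-125,45)),("tab g",S(-73,125,45)),("front top mid breaker",S(-35,0,85)),("near tip on",S(0,149,120)),("far tip on",S(0,-101,120))]: print(n,c.proj(p))
for n,px in [("y",(261.5,82)),("b",(103,83)),("g",(416,81))]:
    print(n,(np.array([X,U,Z])@(c.plane(px,45)-S(0,0,0))))
for px in [(262,203),(262,215)]: print((np.array([X,U,Z])@(c.plane(px,125)-S(0,0,0))))
E
```

```text
tipmid [268.34 210.5 ]
tab y [267.67  81.32]
tab b [113.5   81.22]
tab g [418.7   81.43]
front top mid breaker [268.   149.56]
near tip on [433.39 204.38]
far tip on [154.2  206.53]
y [-72.31  -5.06  45.  ]
b [ -71.21 -134.12   45.  ]
g [-73.44 122.59  45.  ]
[-12.86  -5.51 125.  ]
[  8.03  -5.67 125.  ]
```

```bash
python3 to.py tip -84 -4 198 3 -4 104
```

```text
[-84.0, -4.0, 198.0] shift cm [ 3.99 -0.45 -0.08] len 40.131300768015194
[3.0, -4.0, 104.0] shift cm [16.79 -0.76 -0.21] len 168.09204282046514
```

Request:
arm_command(moves=[[4, -0.5, -0.1, 0, 0.4], [7, -0.7, -0.1, 0, 0.4], [9, -0.7, -0.2, 0, 0.4], [11, -0.8, -0.2, 0, 0.4], [12.5, -0.8, -0.2, 0, 0.4], [12.5, -0.8, -0.2, 0, 0.4]])

```text
time: 11.65
tool_pos: [515.3, 26.7, 264.9]
tcp_rot: [0.024, 0.814, 1.47]
contact_force: [0.4, -0.6, -0.7]
grip_width: 37.2
```

```bash
python3 st.py; python3 to.py tip 3 -4 104; python3 - <<'E'
from h import *
for n in ("wrist",): cv2.imwrite(f"pics/{n}2.png",Cam(n).f)
E
```

```text
t 11.65 q [-0.29  0.53  1.78  0.83  1.16  2.5 ] p [515.33  26.73 264.91] F [ 0.39 -0.55 -0.67] w 37.2495997165568
axes in shelf XUZ:
 [[ 0.69 -0.02  0.73]
 [ 0.02  1.    0.  ]
 [-0.73  0.02  0.69]]
lean deg 43.37378209579182 azimuth of lean 84.24596368085417
tip shelf [-25.96  -5.57 135.52] tcp shelf [-148.12   -9.9   264.91]
[3.0, -4.0, 104.0] shift cm [ 4.28  0.05 -0.06] len 42.83011725660436
```

View pics/wrist2.png

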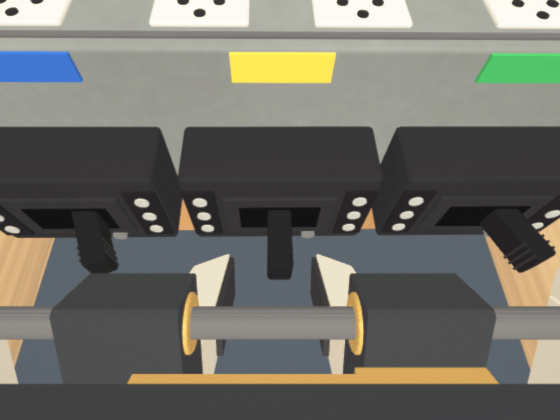

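Request:
arm_command(moves=[[1, 0.1, 0, 0, 0.4], [2, 0.1, 0, 0, 0.4], [3, 0.1, 0, 0, 0.4], [4.2, 0.1, 0, 0, 0.4], [4.2, 0.1, 0, 0, 0.4]])

```text
time: 12.2
tool_pos: [517.0, 56.1, 233.6]
tcp_rot: [0.026, 0.814, 1.473]
contact_force: [0.5, 0.4, 0.2]
grip_width: 36.4
```

```bash
python3 st.py;  python3 - <<'E'
from h import *
for n in ("wrist",): cv2.imwrite(f"pics/{n}3.png",Cam(n).f)
E
```

```text
t 12.2 q [-0.23  0.58  1.81  0.88  1.08  2.47] p [516.98  56.11 233.59] F [0.5  0.43 0.2 ] w 36.35693558331185
axes in shelf XUZ:
 [[ 0.69 -0.02  0.73]
 [ 0.03  1.    0.  ]
 [-0.73  0.02  0.69]]
lean deg 43.38160512421061 azimuth of lean 84.40450544412059
tip shelf [  3.38  -2.89 104.22] tcp shelf [-118.79   -7.55  233.59]
```

View pics/wrist3.png

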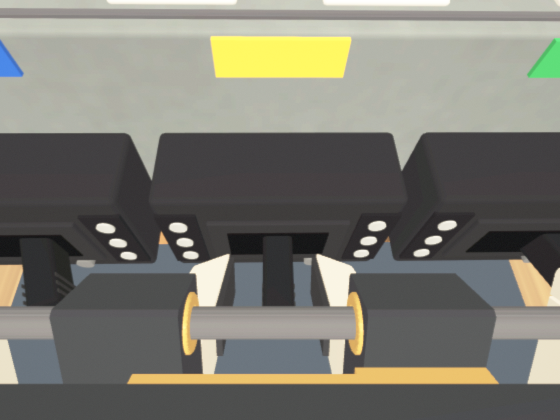

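Request:
arm_command(moves=[[0, -0.4, 0, 0, 0.4], [0, -0.8, 0, 0, 0.4], [0, -1.0, 0, 0, 0.4], [0, -1.2, 0, 0, 0.4], [0, -1.4, 0, 0, 0.4]])

```text
time: 12.75
tool_pos: [529.8, 54.2, 233.9]
tcp_rot: [0.031, 0.812, 1.48]
contact_force: [-9.9, -2.5, 5.2]
grip_width: 36.8
```

Request:
arm_command(moves=[[0, -0.3, 0, 0, 0.4], [0, -0.6, 0, 0, 0.4], [0, -0.9, 0, 0, 0.4], [0, -1.2, 0, 0, 0.4]])

```text
time: 13.15
tool_pos: [540.4, 53.0, 233.5]
tcp_rot: [0.037, 0.812, 1.487]
contact_force: [-9.0, -1.6, 2.6]
grip_width: 36.6
```

```bash
python3 st.py;  python3 - <<'E'
from h import *
for n in ("wrist",): cv2.imwrite(f"pics/{n}4.png",Cam(n).f)
E
```

```text
t 13.15 q [-0.22  0.62  1.74  0.86  1.11  2.51] p [540.42  52.98 233.53] F [-9.02 -1.6   2.62] w 36.60798194009789
axes in shelf XUZ:
 [[ 0.69 -0.03  0.73]
 [ 0.04  1.    0.  ]
 [-0.73  0.03  0.69]]
lean deg 43.49937438890481 azimuth of lean 85.22456832395972
tip shelf [  3.64 -24.77 104.42] tcp shelf [-118.72  -31.2   233.53]
```

View pics/wrist4.png

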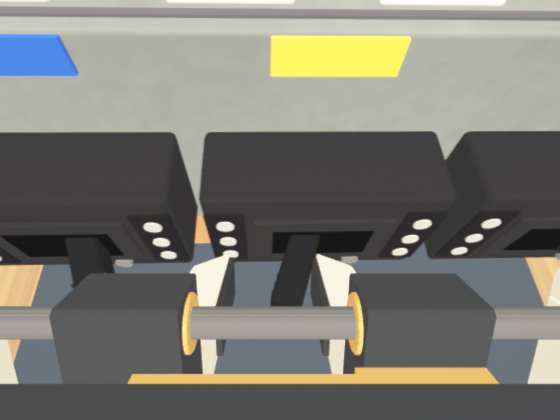

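Request:
arm_command(moves=[[0, -0.3, 0, 0, 0.4], [0, -0.6, 0, 0, 0.4], [0, -0.8, 0, 0, 0.4]])

```text
time: 13.5
tool_pos: [545.7, 52.6, 232.5]
tcp_rot: [0.051, 0.81, 1.504]
contact_force: [-20.9, -5.0, 8.8]
grip_width: 36.9
```

Request:
arm_command(moves=[[0, -0.3, 0, 0, 0.4], [0, -0.5, 0, 0, 0.4]])

```text
time: 13.7
tool_pos: [547.7, 52.4, 231.9]
tcp_rot: [0.064, 0.808, 1.521]
contact_force: [-22.4, -7.1, 12.0]
grip_width: 36.8
```

```bash
python3 st.py
```

```text
t 13.7 q [-0.22  0.63  1.71  0.85  1.14  2.53] p [547.73  52.38 231.94] F [-22.43  -7.1   12.  ] w 36.772282719234134
axes in shelf XUZ:
 [[ 0.69 -0.04  0.72]
 [ 0.06  1.   -0.  ]
 [-0.72  0.04  0.69]]
lean deg 43.70601143793143 azimuth of lean 87.14747826979958
tip shelf [  4.21 -27.95 103.26] tcp shelf [-118.33  -38.52  231.94]
```

Request:
arm_command(moves=[[0, -0.4, 0, 0, 0.4], [0, -0.6, 0, 0, 0.4], [0, -0.6, 0, 0, 0.4]])

```text
time: 14.0
tool_pos: [550.1, 52.1, 231.4]
tcp_rot: [0.079, 0.805, 1.541]
contact_force: [-21.1, -8.6, 12.6]
grip_width: 37.2
```

```bash
python3 st.py;  python3 - <<'E'
from h import *
for n in ("wrist",): cv2.imwrite(f"pics/{n}5.png",Cam(n).f)
E
```

```text
t 14.0 q [-0.22  0.64  1.7   0.84  1.15  2.54] p [550.14  52.12 231.36] F [-21.09  -8.59  12.57] w 37.211456254899474
axes in shelf XUZ:
 [[ 0.69 -0.05  0.72]
 [ 0.07  1.   -0.  ]
 [-0.72  0.05  0.69]]
lean deg 43.858785791829135 azimuth of lean 88.26902371068851
tip shelf [  4.39 -27.94 103.01] tcp shelf [-118.26  -40.94  231.36]
```

View pics/wrist5.png

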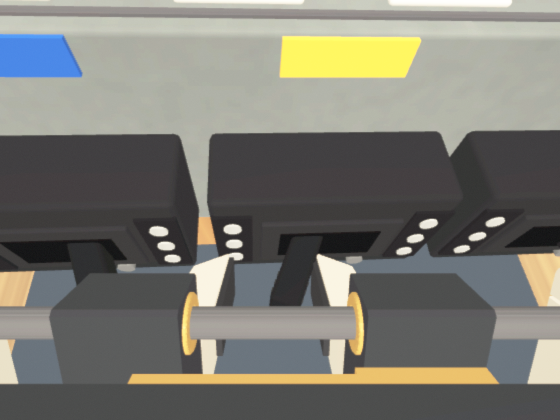

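```bash
python3 - <<'E'
from h import *
c=Cam("wrist");B=np.array([X,U,Z]);g=lambda px,z:B@(c.plane(px,z)-S(0,0,0))
print("tab",g((350,57),45))
im=cv2.resize(c.f[120:320,190:470],None,fx=2.8,fy=2.8,interpolation=cv2.INTER_CUBIC);im=cv2.convertScaleAbs(im,alpha=2,beta=20)
u0=g((350,57),45)[1]
for th,col in [(-.4,(0,255,0)),(-.3,(0,0,255))]:
  for s in (-7,7):
    pts=[]
    for r in (24,62):
        q=c.proj(S(-10,u0+r*np.sin(th)+s*np.cos(th),63+r*np.cos(th)-s*np.sin(th)));pts.append(tuple(int(v) for v in (q-[190,120])*2.8))
    cv2.line(im,pts[0],pts[1],col,1)
cv2.imwrite("pics/w5z.png",im)
E
```

```text
tab [-74.6    0.12  45.  ]
```

View pics/w5z.png

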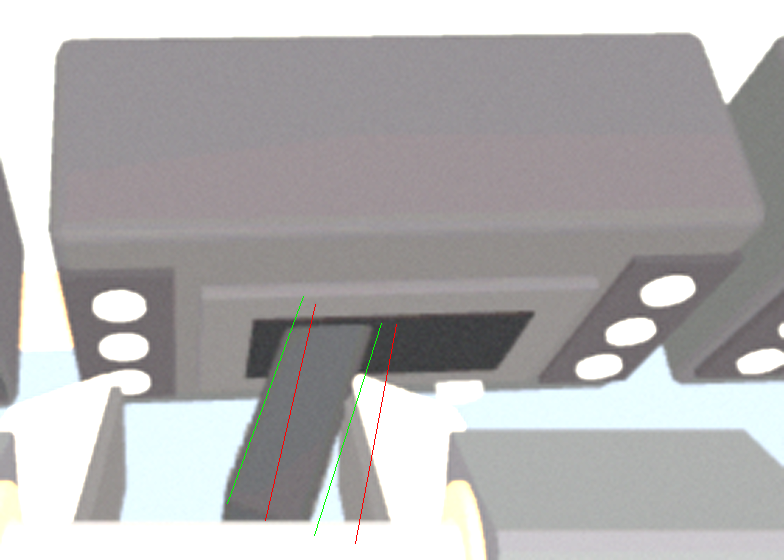

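Request:
arm_command(moves=[[0, 0.8, 0, 0, 0.4], [0, 1.6, 0, 0, 0.4], [0, 2.2, 0, 0, 0.4], [0.1, 2.6, 0.1, 0, 0.4], [0.1, 3, 0.1, 0, 0.4], [0.1, 3.4, 0.1, 0, 0.4], [0.1, 3.8, 0.1, 0, 0.4], [0.1, 4.2, 0.1, 0, 0.4], [0.2, 4.6, 0.2, 0, 0.4]])

```text
time: 15.0
tool_pos: [507.1, 57.7, 235.5]
tcp_rot: [0.066, 0.807, 1.525]
contact_force: [8.7, -6.0, 4.6]
grip_width: 36.7
```

Request:
arm_command(moves=[[0, 0.3, 0, 0, 0.4], [0, 0.6, 0, 0, 0.4], [0, 0.9, 0, 0, 0.4]])

```text
time: 15.3
tool_pos: [500.1, 57.8, 236.9]
tcp_rot: [0.056, 0.809, 1.513]
contact_force: [9.0, 0.6, -1.5]
grip_width: 36.9
```

```bash
python3 st.py
```

```text
t 15.3 q [-0.23  0.56  1.84  0.87  1.1   2.46] p [500.11  57.83 236.88] F [ 8.98  0.6  -1.46] w 36.89800828578822
axes in shelf XUZ:
 [[ 0.69 -0.04  0.72]
 [ 0.05  1.    0.  ]
 [-0.72  0.04  0.69]]
lean deg 43.67134123657976 azimuth of lean 86.71512633019181
tip shelf [  3.16  19.03 108.13] tcp shelf [-119.37    9.39  236.88]
```

Request:
arm_command(moves=[[0.1, 0.4, -0.1, 0, 0.4], [0.2, 0.7, -0.2, 0, 0.4], [0.3, 1.0, -0.3, 0, 0.4]])

```text
time: 15.6
tool_pos: [492.4, 58.3, 235.1]
tcp_rot: [0.044, 0.807, 1.5]
contact_force: [6.9, 0.2, 9.1]
grip_width: 36.8
```

Request:
arm_command(moves=[[0, 0.4, 0, 0, 0.4], [0, 0.7, 0, 0, 0.4], [0, 0.9, 0, 0, 0.4]])

```text
time: 15.9
tool_pos: [486.6, 58.2, 236.8]
tcp_rot: [0.03, 0.809, 1.483]
contact_force: [17.1, 1.9, -2.4]
grip_width: 36.8
```

```bash
python3 st.py
```

```text
t 15.9 q [-0.24  0.54  1.89  0.89  1.07  2.43] p [486.62  58.25 236.81] F [17.13  1.89 -2.39] w 36.77368286537813
axes in shelf XUZ:
 [[ 0.69 -0.03  0.72]
 [ 0.03  1.    0.01]
 [-0.72  0.02  0.69]]
lean deg 43.65447484950523 azimuth of lean 84.95173679060294
tip shelf [  1.95  28.68 108.03] tcp shelf [-120.78   22.82  236.81]
```

Request:
arm_command(moves=[[0, 0.4, 0, 0, 0.4], [0, 0.8, 0, 0, 0.4], [0, 0.8, 0, 0, 0.4]])

```text
time: 16.2
tool_pos: [482.8, 57.8, 238.9]
tcp_rot: [0.011, 0.811, 1.46]
contact_force: [18.3, 2.1, -0.9]
grip_width: 37.2
```

```bash
python3 st.py;  python3 - <<'E'
from h import *
for n in ("wrist",): cv2.imwrite(f"pics/{n}6.png",Cam(n).f)
E
```

```text
t 16.2 q [-0.24  0.53  1.9   0.9   1.06  2.41] p [482.78  57.8  238.86] F [18.29  2.13 -0.87] w 37.152168803938274
axes in shelf XUZ:
 [[ 0.69 -0.02  0.72]
 [ 0.02  1.    0.01]
 [-0.72  0.01  0.69]]
lean deg 43.55402777269474 azimuth of lean 83.67554664760561
tip shelf [  0.86  29.69 109.86] tcp shelf [-121.75   26.57  238.86]
```

View pics/wrist6.png

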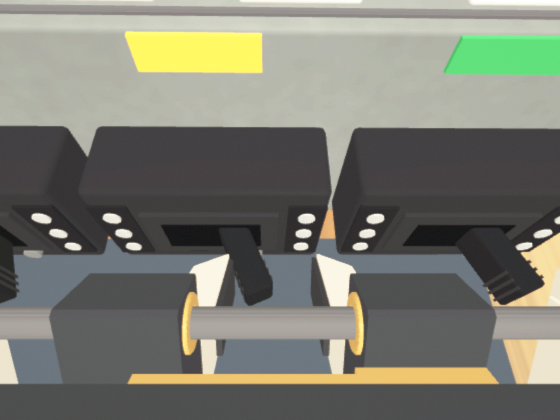

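Request:
arm_command(moves=[[0.2, 0.5, -0.2, 0, 0.4], [0.3, 1.0, -0.3, 0, 0.4], [0.3, 1.2, -0.3, 0, 0.4], [0.3, 1.2, -0.3, 0, 0.4]])

```text
time: 16.65
tool_pos: [477.8, 57.5, 238.3]
tcp_rot: [-0.018, 0.81, 1.426]
contact_force: [29.8, 8.1, 2.3]
grip_width: 36.9
```

```bash
python3 st.py;  python3 - <<'E'
from h import *
c=Cam("wrist");cv2.imwrite("pics/wrist7.png",c.f)
B=np.array([X,U,Z]);g=lambda px,z:B@(c.plane(px,z)-S(0,0,0))
hsv=cv2.cvtColor(c.f,cv2.COLOR_BGR2HSV);m=cv2.inRange(hsv,(18,150,120),(32,255,255))[:110];k,_,st,ce=cv2.connectedComponentsWithStats(m)
i=1+np.argmax(st[1:,4]);u0=g(ce[i],45)[1];print(st[i],ce[i],g(ce[i],45))
x0=int(ce[i][0])-120
im=cv2.resize(c.f[110:310,x0:x0+280],None,fx=2.8,fy=2.8,interpolation=cv2.INTER_CUBIC);im=cv2.convertScaleAbs(im,alpha=2,beta=20)
for th,col in [(.4,(0,255,0)),(.3,(0,0,255))]:
  for s in (-7,7):
    pts=[]
    for r in (24,62):
        q=c.proj(S(-10,u0+r*np.sin(th)+s*np.cos(th),63+r*np.cos(th)-s*np.sin(th)));pts.append(tuple(int(v) for v in (q-[x0,110])*2.8))
    cv2.line(im,pts[0],pts[1],col,1)
cv2.imwrite("pics/w7z.png",im)
E
```

```text
t 16.65 q [-0.25  0.52  1.93  0.93  1.03  2.39] p [477.81  57.52 238.35] F [29.75  8.09  2.33] w 36.85979004763268
axes in shelf XUZ:
 [[ 0.69 -0.    0.72]
 [-0.01  1.    0.01]
 [-0.72 -0.01  0.69]]
lean deg 43.5784868737966 azimuth of lean 81.70894877638834
tip shelf [  0.01  30.36 109.4 ] tcp shelf [-122.69   31.45  238.35]
[ 127   38  134   36 4442] [196.14  55.29] [-74.35  -0.88  45.  ]
```

View pics/w7z.png

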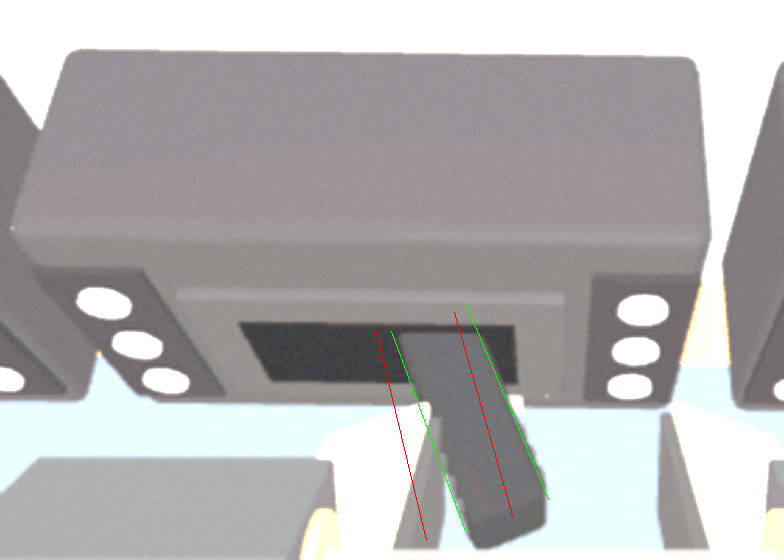

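Request:
arm_command(moves=[[0, -0.3, 0, 0, 0.4], [0, -0.6, 0, 0, 0.4], [0, -0.6, 0, 0, 0.4]])

```text
time: 17.0
tool_pos: [483.6, 56.7, 238.2]
tcp_rot: [-0.017, 0.81, 1.428]
contact_force: [-1.1, -0.1, -0.1]
grip_width: 36.7
```

```bash
python3 st.py; python3 - <<'E'
from h import *
cv2.imwrite("pics/wrist8.png",Cam("wrist").f)
E
```

```text
t 17.0 q [-0.25  0.53  1.91  0.92  1.04  2.39] p [483.59  56.73 238.24] F [-1.08 -0.12 -0.14] w 36.743961650671885
axes in shelf XUZ:
 [[ 0.69 -0.01  0.72]
 [-0.01  1.    0.01]
 [-0.72 -0.01  0.69]]
lean deg 43.56757517275617 azimuth of lean 81.80083770490717
tip shelf [ -0.02  24.73 109.26] tcp shelf [-122.7    25.62  238.24]
```

View pics/wrist8.png

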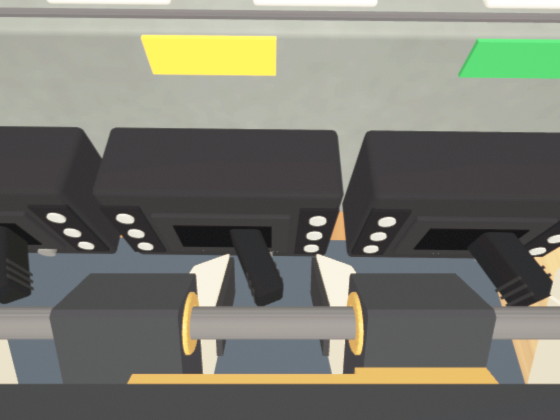

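Request:
arm_command(moves=[[-1, 0, 0, 0, 0.4], [-2, 0, 0, 0, 0.4], [-4, 0, 0, 0, 0.4], [-7, 0, 0, 0, 0.4], [-10, 0, -1, 0, 0.4], [-14, 0, -2, 0, 0.4], [-18, 0, -4, 0, 0.4], [-20, 0, -8, 0, 0.4], [-22, 0, -12, 0, 0.4], [-22, 0, -12, 0, 0.4]])

```text
time: 18.05
tool_pos: [450.3, -184.2, 313.9]
tcp_rot: [-0.014, 0.812, 1.424]
contact_force: [1.2, 0.5, 0.5]
grip_width: 36.4
```

```bash
python3 st.py; python3 - <<'E'
from h import *
for n in ("wrist","scene","top"): cv2.imwrite(f"pics/{n}9.png",Cam(n).f)
E
```

```text
t 18.05 q [-0.72  0.47  1.72  0.62  1.45  2.32] p [ 450.32 -184.19  313.86] F [1.2  0.48 0.49] w 36.38006398412833
axes in shelf XUZ:
 [[ 0.69  0.    0.73]
 [-0.01  1.    0.01]
 [-0.73 -0.01  0.69]]
lean deg 43.48067157382365 azimuth of lean 81.59686531718116
tip shelf [-243.43   24.63  184.7 ] tcp shelf [-365.9    25.96  313.86]
```

View pics/wrist9.png

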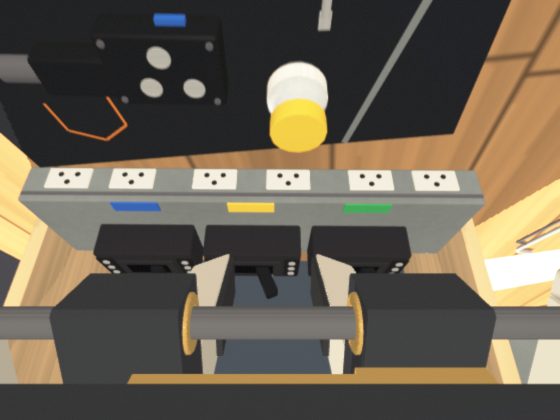

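View pics/top9.png

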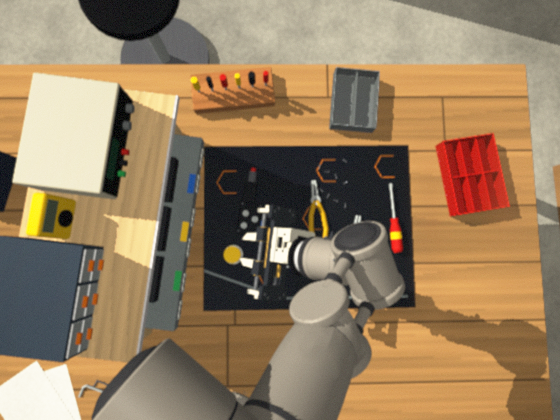

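View pics/scene9.png

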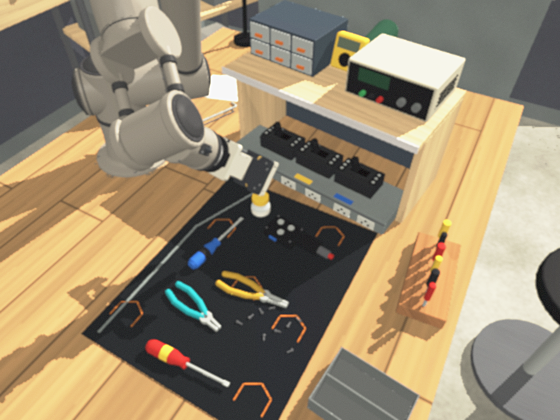

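```bash
python3 - <<'E'
import cv2,numpy as np
a=cv2.imread("pics/scene0.png");b=cv2.imread("pics/scene9.png")
im=np.hstack([cv2.resize(x[115:215,250:400],None,fx=2.6,fy=2.6,interpolation=cv2.INTER_CUBIC) for x in (a,b)])
cv2.imwrite("pics/cmp.png",cv2.convertScaleAbs(im,alpha=1.8,beta=20))
d=np.abs(a.astype(int)-b).max(2)[215:,80:420];print("mat region changed px",(d>45).sum())
E
```

```text
mat region changed px 1636
```

View pics/cmp.png

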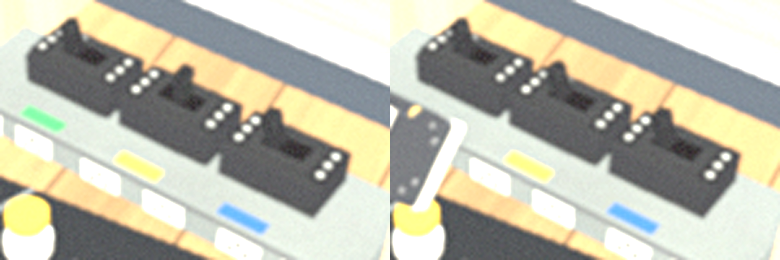

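```bash
python3 - <<'E'
from plant import bot
print(bot.close_job())
E
```

```text
the job is handed in; nothing more can be done
None
```

The middle breaker (yellow tab) was the tripped one. I reset it fully to off and then fully to on, and handed the job in at about 18 s with no verdict reported.

**Finding it:** the scene and wrist pictures both showed the middle handle midway and the other two on. The fingers then met it where a midway handle should be.

**Getting the lean:** the moves cannot tilt the tool directly. I built up the 43° lean by commanding poses just out of reach, away from the bench, in many small steps. I then reached in under the board with the fingers on either side of the handle.

**Off and on stops:**

| Push | Force at the stop | Travel | Handle angle in wrist picture |
|---|---|---|---|
| To off | about 26 N | fingertips stopped moving | matches -0.4 rad |
| To on | about 31 N | about 1 mm of fingertip travel for the last 12 mm commanded | matches about +0.4 rad |

**Last checks:**
- The final scene picture shows all three handles leaning alike towards the robot.
- The loose things look where they were, and the arm was clear with only about 1 N of sensor noise.

**Disagreements:**
- The scene and top views differed by about 4 mm in position, and the wrist view by up to 5 mm along the row, or 9 mm at the far tab. The finger opening around the handle covered this at the middle breaker.
- About 1,600 pixels changed in the mat area. I put this down to the arm and its shadow and did not measure each object's position separately.

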